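# Set, lock and start a watch water-resistance test

## Robot

A 7-joint arm with a two-finger parallel gripper is mounted at the origin on the work surface. World frame = base frame: x ahead of the robot, y to its left, z up, the work surface at z = 0. Lengths are in m, angles in rad, forces in N, time in s.
With the tool pointing down it reaches from about 0.425 to 0.875 m from the base axis. Payload 4.7 kg.
Tool frame: the origin (TCP) lies at the very end of the fingers, on their centre line; the grasp point (between the pads) lies 19 mm behind it; z points along the fingers, y is the line along which they close (so a half turn about z gives the same grasp; the last joint's range is limited). The gripper opens to 87 mm and grips with 3 to 60 N. Pads are 19 mm wide; open, the fingers measure 117 mm over their backs; the gripper's body (75 mm by 190 mm) begins 51 mm behind the grasp point.
Start: joints at [1.171, 0.321, -0.07, 1.45, 0.023, 1.371, -0.057], TCP at [0.261, -0.595, 0.223] pointing down, gripper open.
Joint ranges: [-2.86, 2.86], [-0.3, 2.09], [-1.38, 1.24], [0.06, 2.45], [-1.56, 4.7], [0.09, 2.05], [-2.69, 2.69]. Speed limits (rad/s): [2.57, 2.57, 3.14, 3.14, 3.14, 3.14, 3.14].

## Interface

Orientations are given as a rotation vector (axis times angle).
In Python, from bench import ctrl, vision gives the robot as it stands.
- The arm moves only by the tool jog_arm, never from a script. Its argument "increments" is a list of rows, each an object of numbers: "tx", "ty", "tz": the shift along the tool's x, y, z in mm; "wx", "wy", "wz": the turn, a rotation vector about the tool's x, y, z in rad; "gripper": the opening, from 0 (shut) to 1 (fully open). In form: [{"tx": .., "ty": .., "tz": .., "wx": .., "wy": .., "wz": .., "gripper": ..}, ...]. A call has exactly 5 rows; each row is the pose to reach, as a shift and turn from the pose commanded when the call began, along the tool's axes at that moment; what a row does not reach only later rows make up. A row lasts 1/12 s, in which the tool goes at most 41.7 mm and 7.16 degrees, less where a joint would pass 70% of its speed; a pose out of reach is approached as far as the arm can. A call with a gripper value outside its range is refused whole. The fingers move at their own pace and stop on an object; "grip_force" is the grip in N (left out, the last holds). Time passes only in rows, so rows that repeat a pose let the fingers close, or fill a call up. It gives the time, the measured TCP pose, the force, the opening and the grip force at its end, in the units of the state.
- ctrl.get_state(): the state, without advancing time (a new reading comes with each control period).
- vision.get_image(name): name is "scene" or "top" or "wrist"; returns a dict with "color" (400x640x3 uint8, blue, green, red), "fx", "fy", "cx", "cy" (pixels), "extrinsics" (4x4, takes a point from world to camera coordinates). Camera axes: x right, y down, z forward; pixel columns grow to the right and rows downward; lengths in m; the calibration is good to about 2 mm. A picture is of the moment at which its call begins. There is no depth.
- ctrl.close_job(): hands the job in; it is judged then, once.
Trained networks look in the newest picture that a camera, given by its name, has taken for a name from the list of things; names that differ only in an ending like _2 or _b are one class to them, and where a whole thing is asked for, a point or a joint stands for the part that bears it (a point fixed in the world has none). Each returns a list of dicts, best first, with "conf" (0 to 1); they miss things now and then, are a little off and sometimes report something else, mostly with a low value. They report only what shows in the picture. A call takes as long as a camera call.
- vision.spot_in(camera, thing): "bbox" ([left, top, right, bottom] in pixels, round what is visible of it).
The state is a dict: "time": time; "joint_positions": joint angles; "qd": joint speeds; "joint_torque": joint torques, N m; "position": TCP position; "tool_rot": TCP orientation; "ft_force": force on the tool from outside, world axes, zero at the start; "torque": the same for the moment, N m; "grip_width": opening from 0.0 (shut) to 1.0 (fully open); "grip_force": force on a finger pad.
Only numpy, scipy, OpenCV 4.12 (cv2) and the standard library are available. Lean on these libraries where they do the work, as an engineer would, in place of code of your own. Each camera call takes 0.05 s, during which the arm holds its last target. There are 200 camera calls.

## Task

The watch is already shut in the chamber of the tester. Turn the pressure regulator knob until its white pointer stands at the red set mark, pull the knob straight out until it locks there, and only then flip the orange air lever fully up the panel. Leave the red mark and the other things on the bench as they are, and let go of everything.

Things in the scene. Friction and masses are not known exactly. Their poses are not given: they have to be found in the camera images.
- tester_panel (a point): middle of the sloping panel (182 mm up the slope, 280 mm wide) of the tester, a white wedge-shaped unit fixed to the bench. Axes are the housing's: z up, x level from low front edge to high rear edge, y to an operator's left. The panel rises 25 degrees towards x: outward normal (-0.4226, 0, 0.9063), upslope (0.9063, 0, 0.4226). Knob 50 mm left of, lever 80 mm right of this point
- knob_grip (a point): point on the knob's axis, 13 mm below its top, where it is best gripped: 47 mm out from the panel with the knob in, 57 mm pulled out. Round ribbed black knob: skirt 57 mm wide up to 11 mm from the panel, then grip 49 mm in diameter, top at 59 mm. z: along the axis, out of the panel; x: along the white pointer line. Turns about z; friction about 0.05 N m
- knob_turn (a joint): angle of the knob, rad, 0 to 4.71, growing clockwise as seen facing the panel (a negative turn about z of knob_grip). Starts at 0 to 0.4, pointer to the lower left. When knob_turn equals bezel the pointer stands exactly at the red mark
- knob_pull (a joint): how far the knob is pulled out, m: 0 in (turns freely), about 0.010 out at its stop and locked (a green neck shows). A spring detent holds it at either end: about 9 N starts it outward, less further on, and past the middle it snaps out by itself. Out, a clutch grips it firmly against turning. Pushed back in with about 6 N it turns freely again
- knob_pointer (a point): tip of the white pointer on the skirt of the knob, 34 mm from the axis, 7 mm out from the panel while the knob is in
- bezel (a joint): setting of the red mark, in rad on the same scale as knob_turn (same zero, same direction). It is set differently each time, 0.9 to 2.3, and must not be shifted
- set_mark (a point): inner end of the red set mark, 48 mm from the knob's axis, 7 mm out from the panel. The mark is a red block 13 x 9 x 5 mm on a thin aluminium bezel, 119 mm wide, around the white scale; its top is 8 mm out from the panel. x: from the knob's axis outward through the mark; z: out of the panel
- air_lever (a joint): toggle lever of the air valve, rad: 0 shut, leaning down the slope 0.525 rad from the panel's normal; 1.05 open, leaning the same amount up the slope, both hard stops. Spring detent: about 0.19 N m starts it (3.5 N at the grip), and past the middle (0.525) it snaps over and stays
- lever_pivot (a point): pivot of the air lever, 10 mm out from the panel; axes: x up the slope, y along the pivot axis (left), z out of the panel. It stands in an aluminium plate and a rubber boot 28 mm wide, up to 15 mm out from the panel
- lever_grip (a point): middle of the orange grip of the air lever, 55 mm from the pivot along the lever (z: along the lever, outward). The grip is 17 mm thick and 38 mm long, ending 74 mm from the pivot; below it a steel rod 9 mm thick
- gauge (a point): centre of the face of a round steel gauge, 62 mm wide, 10 mm proud of the panel, fixed downslope of the lever (air supply, nothing to do with it)
- chamber_top (a point): centre of the top of the clear test chamber with the watch, fixed on the tester's right side: 94 mm across, top 184 mm above the bench, with a black button 32 mm wide and 16 mm high on it; nothing to do with it
- bottle_mid (a point): bystander: black bottle with a white label, 64 mm wide, 115 mm high, standing left of the tester; point 55 mm above its foot
- movement_mid (a point): bystander: watch movement with a turquoise dial in a brass and steel holder, 88 x 50 x 38 mm, on the bench before the panel; point 18 mm up
- tweezers_mid (a point): bystander: steel tweezers 145 mm long, 9 mm high, lying before the left half of the panel; point at their middle
- driver_mid (a point): bystander: screwdriver 130 mm long with a yellow handle 26 mm thick, lying right of the tester; point at its middle

How it is judged:
On the way, in this order (a step that is already met when the one before it is completed fails the run):
1. the knob, still pushed in, has been turned so that its pointer stands at the red mark within 5 degrees (angle between the x axis of knob_grip and the x axis of set_mark, either way round below 0.087 rad and distance between knob_pointer and set_mark below 0.025 m and value of joint knob_pull below 0.003 m), for 0.1 s.
2. the knob is pulled out to its lock (at least 8.5 mm) with the pointer at the mark within 5 degrees (value of joint knob_pull above 0.0085 m and angle between the x axis of knob_grip and the x axis of set_mark, either way round below 0.087 rad), for 0.2 s.
3. the air lever is flipped fully up the panel (above 0.98 rad) (value of joint air_lever above 0.98 rad), for 0.2 s.
At the end, for the whole second after the job is handed in: The knob's pointer stands at the red mark within 5 degrees, the knob is out at its lock (at least 8.5 mm of 10), the air lever is fully up (above 0.98 of 1.05 rad), the red mark has not been shifted by 4 mm or more, and the robot has let go (all of step 2 and distance between knob_pointer and set_mark below 0.025 m and value of joint air_lever above 0.98 rad and distance of set_mark from where it was at the start of the episode below 0.004 m); the robot touches nothing.
It fails at once if the air lever is moved past its middle while the knob is not locked out (value of joint air_lever above 0.525 rad and value of joint knob_pull below 0.0075 m).
It fails at once if the red set mark is shifted by 4 mm or more (distance of set_mark from where it was at the start of the episode above 0.004 m).
It fails at once if a thing on the bench is pushed more than 15 mm or knocked over (distance of any of bottle_mid, movement_mid, tweezers_mid, driver_mid from where it was at the start of the episode above 0.015 m).
It also fails if it takes over 51 s, if anything falls off the work surface, if the arm or the gripper's body presses on something with over 40 N, if the wrist force passes 120 N, or if a joint passes its speed limit or range.

## Working session

There is one attempt and no reset: what is moved stays moved. The work goes in short steps, Python scripts to look and compute and a tool call to move; the robot and the scene stay as the last step left them, time stands still between calls to the robot, and variables do not carry over. Pictures are saved under pics/ and viewed, at most 10 in all, crops included, and the job is handed in when it is done.

Besides the shell and the picture viewer there is one more tool, called after "Call:" as name(argument=value, ...), one argument or row to a line, values as JSON. jog_arm: Moves the arm, as the interface text tells. Its arguments: {"type":"object","properties":{"increments":{"type":"array"},"grip_force":{"type":"number"}},"required":["increments"]}

```bash
mkdir -p pics; ls; python3 - <<'E'
from bench import ctrl, vision
import cv2, numpy as np
s=ctrl.get_state(); print(s)
for n in ["scene","top"]:
    im=vision.get_image(n); cv2.imwrite(f"pics/{n}0.png",im["color"])
    print(n,im["fx"],im["fy"],im["cx"],im["cy"],np.round(im["extrinsics"],4).tolist())
    for t in ["knob_grip","knob_pointer","set_mark","lever_grip","lever_pivot","gauge","chamber_top","bottle_mid","movement_mid","tweezers_mid","driver_mid","tester_panel"]:
        r=vision.spot_in(n,t); print(t,[(np.round(d["bbox"],1).tolist(),round(d["conf"],2)) for d in r[:2]])
E
```

```text
pics
{'time': 0.0, 'joint_positions': array([ 1.17112064,  0.32183007, -0.07007091,  1.45164904,  0.02264518,
        1.3708254 , -0.05690613]), 'qd': array([-0.00056568,  0.00065306, -0.0005493 ,  0.00027805, -0.00030752,
        0.00079377,  0.00077609]), 'joint_torque': array([-1.15099323e-03, -4.91284096e+01, -4.04575747e-01, -3.12525380e+01,
       -6.38302742e-02,  4.38011752e-02,  1.88743734e-04]), 'position': array([ 0.26105403, -0.59467077,  0.22146988]), 'tool_rot': array([-3.07278227e+00, -6.44981208e-01,  8.45355664e-04]), 'ft_force': array([ 0.4360272 , -0.81472837, -0.15502221]), 'torque': array([-0.02410777,  0.010563  , -0.01370058]), 'grip_force': 0.0, 'grip_width': 0.9997061887420804}
scene 410.4310143161384 410.4310143161384 316.962818797846 203.8046375858289 [[-0.1724, 0.985, 0.0078, 0.0907], [0.6797, 0.1247, -0.7229, -0.3011], [-0.713, -0.1193, -0.6909, 1.4073], [0.0, 0.0, 0.0, 1.0]]
knob_grip [([353.8, 211.6, 382.9, 248.8], 0.66)]
knob_pointer [([354.4, 214.1, 383.3, 248.2], 0.82), ([354.0, 214.1, 383.5, 246.4], 0.55)]
set_mark [([337.9, 227.5, 395.0, 257.5], 0.
[... 908 characters left out ...]
ob_pointer [([247.1, 173.0, 278.9, 198.0], 0.58)]
set_mark [([241.6, 155.2, 270.8, 207.7], 0.63), ([310.5, 192.9, 325.8, 219.2], 0.47)]
lever_grip [([309.9, 191.2, 327.8, 216.3], 0.66), ([403.8, 203.2, 439.5, 254.5], 0.57)]
lever_pivot [([314.5, 190.5, 329.9, 218.4], 0.68), ([248.2, 172.3, 278.1, 200.0], 0.5)]
gauge [([222.5, 109.6, 414.0, 249.7], 0.8)]
chamber_top [([228.6, 107.9, 412.6, 246.9], 0.82)]
bottle_mid [([179.8, 151.5, 214.1, 185.8], 0.76), ([309.8, 193.5, 327.3, 216.9], 0.71)]
movement_mid [([291.6, 253.2, 322.3, 292.8], 0.97)]
tweezers_mid [([222.9, 107.9, 415.4, 248.8], 0.16)]
driver_mid [([405.0, 203.0, 436.9, 253.6], 0.55)]
tester_panel [([226.5, 107.0, 414.8, 251.4], 0.92)]
```

```bash
python3 - <<'E'
import cv2
a=cv2.imread("pics/scene0.png")[150:340,200:470]; cv2.imwrite("pics/a.png",cv2.resize(a,None,fx=2.9,fy=2.9,interpolation=cv2.INTER_CUBIC))
a=cv2.imread("pics/top0.png")[95:305,170:450]; cv2.imwrite("pics/b.png",cv2.resize(a,None,fx=2.8,fy=2.8,interpolation=cv2.INTER_CUBIC))
E
```

```text
(no output)
```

View pics/a.png

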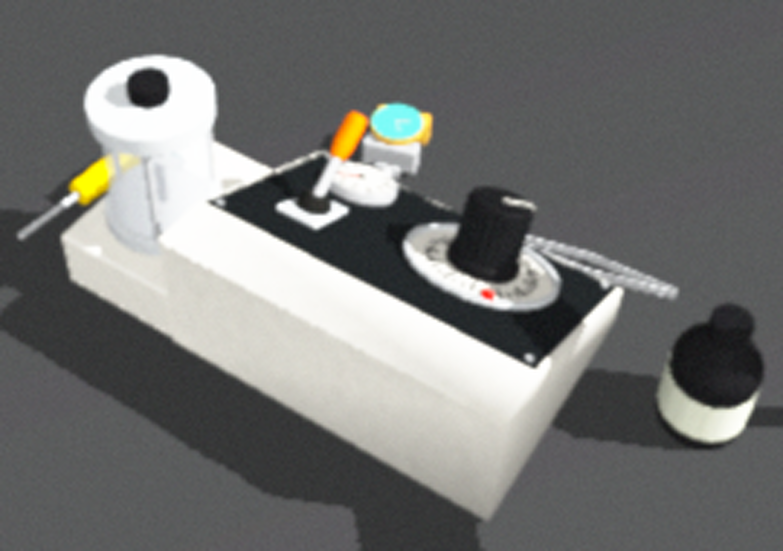

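View pics/b.png

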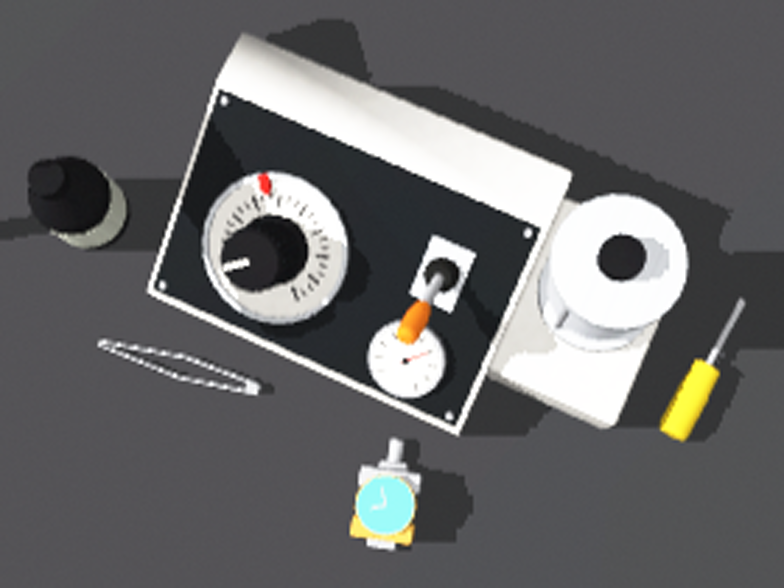

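Scene crop (2.9x from (200,150)): knob bezel is centred near (482,266), red mark at (487,295), lever plate at (313,210) and orange grip at (350,135). Top crop (2.8x from (170,95)): bezel (275,247), pointer line on the knob top (222–248,266), mark (265,184), lever plate (442,274) and gauge (406,359). Next I fit the housing pose to both views.

```bash
cat > h.py <<'E'
import numpy as np
from scipy.optimize import least_squares
from scipy.spatial.transform import Rotation as R
from bench import ctrl, vision
CAM={"scene":(410.431,316.963,203.805,np.array([[-0.1724,0.985,0.0078,0.0907],[0.6797,0.1247,-0.7229,-0.3011],[-0.713,-0.1193,-0.6909,1.4073]])),
"top":(375.441,325.526,199.194,np.array([[0.0134,-0.9998,-0.0165,-0.0106],[-0.9819,-0.0101,-0.189,0.5948],[0.1888,0.0187,-0.9818,0.7887]]))}
def proj(c,p):
    f,cx,cy,E=CAM[c]; q=E[:,:3]@p+E[:,3]; return np.array([f*q[0]/q[2]+cx,f*q[1]/q[2]+cy])
def axes(yaw):  # columns u(upslope) v(left) n(out)
    a=np.deg2rad(25); B=np.array([[np.cos(a),0,-np.sin(a)],[0,1,0],[np.sin(a),0,np.cos(a)]])
    return R.from_euler("z",yaw).as_matrix()@B
def delta(target_p,target_R,s=None):
    s=s or ctrl.get_state(); T=R.from_rotvec(s["tool_rot"])
    return np.round(T.inv().apply(target_p-s["position"])*1000,1), np.round((T.inv()*R.from_matrix(target_R)).as_rotvec(),3)
E
cat > fit.py <<'E'
from h import *
S=lambda x,y:("scene",np.array([200+(x+.5)/2.9-.5,150+(y+.5)/2.9-.5])); T=lambda x,y:("top",np.array([170+(x+.5)/2.8-.5,95+(y+.5)/2.8-.5]))
obs=[("TL",T(224,100)),("TR",T(527,233)),("BL",T(161,287)),("BR",T(449,415)),("TL",S(529,357)),("BL",S(605,282)),("TR",S(220,200)),
("bez",T(275,247)),("bez",S(482,266)),("plate",T(449,273)),("plate",S(313,210)),("gauge",T(406,359)),("gauge",S(362,184))]
def local(p):
    iu,iv,uk,ul,ug=p[4:]
    return dict(TL=(iu,iv,1e-3),TR=(iu,-iv,1e-3),BL=(-iu,iv,1e-3),BR=(-iu,-iv,1e-3),bez=(uk,.05,.003),plate=(ul,-.08,.002),gauge=(ug,-.08,.01))
def res(p):
    A=axes(p[3]); L=local(p)
    return np.concatenate([proj(c,p[:3]+A@np.array(L[k]))-px for k,(c,px) in obs])
r=least_squares(res,[.55,0,.1,-.35,.08,.13,0,.02,-.04],loss="soft_l1")
p=r.x; print(np.round(p,4)); print(np.round(r.fun.reshape(-1,2),1).tolist())
A=axes(p[3]); K=p[:3]+A@np.array([p[6],.05,0]); np.savez("pose.npz",A=A,K=K,p=p)
print("knob base",K,"n",A[:,2])
def onplane(o,h):
    c,px=o; g=least_squares(lambda q:proj(c,K+A@np.array([q[0],q[1],h]))-px,[0,0]).x; return np.round(g*1000,1),round(np.arctan2(g[1],g[0]),3)
print("mark",onplane(T(265,184),.008),onplane(S(487,295),.008))
print("ptr outer/inner",onplane(T(222,268),.059),onplane(T(248,262),.059),onplane(S(535,208),.059),onplane(S(503,200),.059))
P=p[:3]+A@np.array([p[7],-.08,.01]); t=-.525
print("lever grip pred",[proj(c,P+A@np.array([.055*np.sin(t),0,.055*np.cos(t)])) for c in("top","scene")],"seen",T(416,322),S(349,137))
# target: tool z=-n, TCP 28 mm out
z=-A[:,2]
s=ctrl.get_state(); T0=R.from_rotvec(s["tool_rot"]).as_matrix(); print(T0.round(2).tolist())
E
python3 fit.py
```

```text
[ 0.615   0.0736  0.0823 -0.4117  0.0805  0.1281 -0.0103  0.026  -0.0479]
[[-0.0, 0.4], [0.3, -0.2], [0.4, -0.2], [-0.1, 0.5], [0.2, 0.3], [0.1, 0.6], [0.3, 0.7], [0.1, 0.1], [-0.4, -0.2], [-2.3, -0.4], [-0.3, -0.5], [-0.1, -0.1], [-0.2, -2.3]]
knob base [0.62651449 0.12310015 0.07792339] n [-0.38731159  0.1691033   0.90630779]
mark (array([45. , 23.4]), np.float64(0.48)) (array([49.5, 25.7]), np.float64(0.479))
ptr outer/inner (array([-14.6,  17.9]), np.float64(2.254)) (array([-2. ,  0.8]), np.float64(2.765)) (array([-10.1,  22.4]), np.float64(1.997)) (array([1.2, 0.9]), np.float64(0.649))
lever grip pred [array([317.7194692 , 209.10631813]), array([319.52315632, 196.50088668])] seen ('top', array([318.25      , 209.67857143])) ('scene', array([320.01724138, 196.9137931 ]))
[[0.92, 0.4, -0.0], [0.4, -0.92, -0.0], [-0.0, 0.0, -1.0]]
```

```bash
cat >> h.py <<'E'
def tgt(out,ang,u=0,v=0):
    d=np.load("pose.npz"); A,K=d["A"],d["K"]; z=-A[:,2]; y=np.cos(ang)*A[:,0]+np.sin(ang)*A[:,1]
    return K+A@np.array([u,v,out]), np.column_stack([np.cross(y,z),y,z])
E
python3 - <<'E'
from h import *
for a in (1.2,1.2-np.pi):
  p,Rm=tgt(.12,a); print(a,p,delta(p,Rm))
E
```

```text
1.2 [0.5800371  0.14339254 0.18668032] (array([ 588.8, -548.1,   35.8]), array([-0.499, -0.115, -1.91 ]))
-1.9415926535897932 [0.5800371  0.14339254 0.18668032] (array([ 588.8, -548.1,   35.8]), array([-0.104,  0.451,  1.176]))
```

Call:
jog_arm(
  increments=[
    {"tx":10,"ty":-10,"tz":-40,"wz":-0.12},
    {"tx":30,"ty":-30,"tz":-75,"wz":-0.24},
    {"tx":55,"ty":-55,"tz":-95,"wz":-0.36},
    {"tx":85,"ty":-80,"tz":-110,"wz":-0.48},
    {"tx":110,"ty":-105,"tz":-110,"wz":-0.6},
  ],
  grip_force=20,
)

```text
validation failed for argument at $.in...
```

```bash
python3 - <<'E'
from h import *
p,Rm=tgt(.12,1.2); print(delta(p,Rm)); s=ctrl.get_state(); print(s["joint_positions"].round(2),s["position"],s["time"])
E
```

```text
(array([ 588.8, -548.1,   35.8]), array([-0.499, -0.115, -1.91 ]))
[ 1.17  0.32 -0.07  1.45  0.02  1.37 -0.06] [ 0.26134234 -0.59518129  0.22259779] 1.3
```

Call:
jog_arm(
  increments=[
    {"tx":10,"ty":-10,"tz":-40,"wx":0,"wy":0,"wz":-0.12,"gripper":1},
    {"tx":30,"ty":-30,"tz":-75,"wx":0,"wy":0,"wz":-0.24,"gripper":1},
    {"tx":55,"ty":-55,"tz":-95,"wx":0,"wy":0,"wz":-0.36,"gripper":1},
    {"tx":85,"ty":-80,"tz":-110,"wx":0,"wy":0,"wz":-0.48,"gripper":1},
    {"tx":110,"ty":-105,"tz":-110,"wx":0,"wy":0,"wz":-0.6,"gripper":1},
  ],
  grip_force=20,
)

```text
time: 1.72
position: [0.3215, -0.4545, 0.3367]
tool_rot: [2.736, 1.529, 0.002]
ft_force: [1.0, 0.4, 1.0]
grip_width: 1.004
grip_force: 0.0
```

```bash
python3 - <<'E'
from h import *
p,Rm=tgt(.2,1.2); print(delta(p,Rm)); s=ctrl.get_state(); print(s["joint_positions"].round(2),s["position"],s["time"])
E
```

```text
(array([ 640.2, -127.2,   75.1]), array([-0.402, -0.231, -1.317]))
[ 1.1   0.09 -0.21  1.5   0.02  1.55  0.34] [ 0.32153796 -0.45453014  0.33673838] 1.7167
```

Call:
jog_arm(
  increments=[
    {"tx":40,"ty":-8,"tz":0,"wx":-0.025,"wy":-0.015,"wz":-0.085,"gripper":1},
    {"tx":80,"ty":-16,"tz":0,"wx":-0.05,"wy":-0.03,"wz":-0.17,"gripper":1},
    {"tx":120,"ty":-24,"tz":0,"wx":-0.075,"wy":-0.043,"wz":-0.25,"gripper":1},
    {"tx":160,"ty":-32,"tz":0,"wx":-0.1,"wy":-0.057,"wz":-0.33,"gripper":1},
    {"tx":200,"ty":-40,"tz":0,"wx":-0.125,"wy":-0.072,"wz":-0.41,"gripper":1},
  ],
)

```text
time: 2.13
position: [0.392, -0.2618, 0.3328]
tool_rot: [2.264, 1.962, -0.004]
ft_force: [1.0, -0.5, 0.6]
grip_width: 1.003
grip_force: 0.0
```

```bash
python3 - <<'E'
from h import *
p,Rm=tgt(.2,1.2); print(delta(p,Rm)); s=ctrl.get_state(); print(s["joint_positions"].round(2),s["position"],s["time"])
E
```

```text
(array([442.3,  89.9,  40.9]), array([-0.279, -0.163, -0.909]))
[ 0.95 -0.2  -0.38  1.78 -0.03  1.41  0.43] [ 0.39201067 -0.26180083  0.33282111] 2.1333
```

Call:
jog_arm(
  increments=[
    {"tx":40,"ty":12,"tz":4,"wx":-0.025,"wy":-0.015,"wz":-0.083,"gripper":1},
    {"tx":80,"ty":22,"tz":8,"wx":-0.05,"wy":-0.03,"wz":-0.165,"gripper":1},
    {"tx":120,"ty":30,"tz":12,"wx":-0.076,"wy":-0.044,"wz":-0.25,"gripper":1},
    {"tx":160,"ty":36,"tz":16,"wx":-0.1,"wy":-0.06,"wz":-0.33,"gripper":1},
    {"tx":200,"ty":42,"tz":20,"wx":-0.126,"wy":-0.074,"wz":-0.41,"gripper":1},
  ],
)

```text
time: 2.55
position: [0.465, -0.0733, 0.2987]
tool_rot: [1.727, 2.274, -0.008]
ft_force: [0.7, -0.2, 0.5]
grip_width: 1.0
grip_force: 0.0
```

```bash
python3 - <<'E'
from h import *
p,Rm=tgt(.2,1.2); print(delta(p,Rm)); s=ctrl.get_state(); print(s["joint_positions"].round(2),s["position"],s["time"])
E
```

```text
(array([205.7, 138. ,  16.3]), array([-0.153, -0.088, -0.499]))
[ 0.58 -0.3  -0.49  1.92  0.02  1.24  0.35] [ 0.46503128 -0.07330094  0.2987381 ] 2.55
```

Call:
jog_arm(
  increments=[
    {"tx":35,"ty":22,"tz":0,"wx":-0.03,"wy":-0.018,"wz":-0.1,"gripper":1},
    {"tx":70,"ty":44,"tz":4,"wx":-0.06,"wy":-0.036,"wz":-0.2,"gripper":1},
    {"tx":105,"ty":66,"tz":8,"wx":-0.09,"wy":-0.053,"wz":-0.3,"gripper":1},
    {"tx":140,"ty":90,"tz":12,"wx":-0.12,"wy":-0.07,"wz":-0.4,"gripper":1},
    {"tx":175,"ty":114,"tz":16,"wx":-0.153,"wy":-0.088,"wz":-0.5,"gripper":1},
  ],
)

```text
time: 2.97
position: [0.5336, 0.1202, 0.2631]
tool_rot: [1.028, 2.503, -0.01]
ft_force: [0.3, 0.1, -0.7]
grip_width: 0.999
grip_force: 0.0
```

```bash
python3 - <<'E'
from h import *
p,Rm=tgt(.13,1.2); print(delta(p,Rm)); s=ctrl.get_state(); print(s["joint_positions"].round(2),s["position"],s["time"])
E
```

```text
(array([16.2, 36.2, 73.4]), array([ 0.002, -0.001,  0.003]))
[ 0.37 -0.17 -0.76  1.92  0.22  1.05  0.3 ] [0.53357799 0.12023061 0.26305833] 2.9667
```

Call:
jog_arm(
  increments=[
    {"tx":8,"ty":18,"tz":25,"wx":0,"wy":0,"wz":0,"gripper":1},
    {"tx":16,"ty":36,"tz":50,"wx":0,"wy":0,"wz":0,"gripper":1},
    {"tx":16,"ty":36,"tz":50,"wx":0,"wy":0,"wz":0,"gripper":1},
    {"tx":16,"ty":36,"tz":50,"wx":0,"wy":0,"wz":0,"gripper":1},
    {"tx":16,"ty":36,"tz":50,"wx":0,"wy":0,"wz":0,"gripper":1},
  ],
)

```text
time: 3.38
position: [0.5669, 0.1454, 0.2168]
tool_rot: [1.037, 2.502, -0.011]
ft_force: [0.0, -0.3, -0.3]
grip_width: 0.998
grip_force: 0.0
```

```bash
python3 - <<'E'
from h import *
import cv2
im=vision.get_image("wrist"); a=im["color"]; cv2.imwrite("pics/w1.png",a); np.savez("w1.npz",E=im["extrinsics"],k=[im["fx"],im["cx"],im["cy"]])
d=np.load("pose.npz"); A,K=d["A"],d["K"]
for c in (0,):
  for q in [(0,0,.059),(.0432,.0225,.008),(-.018,.0287,.007),(0,0,0)]:
    X=im["extrinsics"][:3,:3]@(K+A@np.array(q))+im["extrinsics"][:3,3]; print(q,im["fx"]*X[0]/X[2]+im["cx"],im["fy"]*X[1]/X[2]+im["cy"])
p,Rm=tgt(.13,1.2); print(delta(p,Rm)); print(ctrl.get_state()["joint_positions"].round(2))
E
```

```text
(0, 0, 0.059) 324.45738175742554 201.24270081174905
(0.0432, 0.0225, 0.008) 355.23302168236114 215.02656749355106
(-0.018, 0.0287, 0.007) 342.1137432675698 164.60905607039672
(0, 0, 0) 323.9503781695498 186.86164825437663
(array([ 2.9,  2.6, 23.5]), array([-0.   , -0.002, -0.004]))
[ 0.36 -0.01 -0.86  1.9   0.4   1.    0.11]
```

View pics/w1.png

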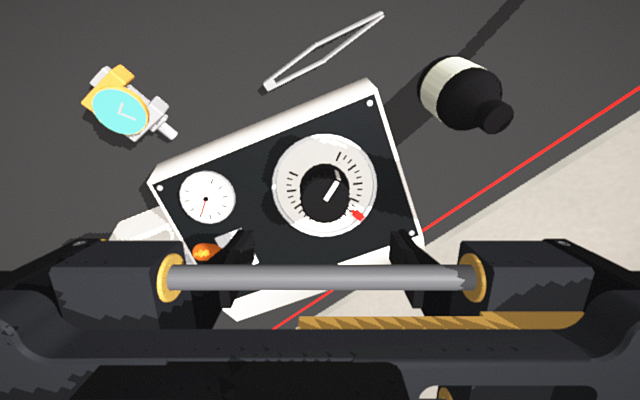

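Wrist view: knob centred near (324,193), pointer line from (326,200) to (338,180), red mark at (357,215) against a predicted (355,215). The pose fit holds. Next is the pointer angle from the pixels.

```bash
python3 - <<'E'
from h import *
import cv2
a=cv2.imread("pics/w1.png"); w=np.load("w1.npz"); E=w["E"]; f,cx,cy=w["k"]
d=np.load("pose.npz"); A,K=d["A"],d["K"]
pr=lambda q:(lambda X:np.array([f*X[0]/X[2]+cx,f*X[1]/X[2]+cy]))(E[:3,:3]@(K+A@q)+E[:3,3])
def inv(px,h): return least_squares(lambda g:pr(np.array([g[0],g[1],h]))-px,[0,0]).x
b=a.astype(int)
m=((b[...,2]>150)&(b[...,1]<90)).astype(np.uint8); m[:, :300]=0; m[:,400:]=0; m[:190]=0; m[240:]=0
c=np.argwhere(m).mean(0)[::-1]; g=inv(c,.008); print("mark",c,g*1000,np.arctan2(g[1],g[0]))
g0=b.min(2); sub=np.zeros_like(m); sub[170:206,318:346]=1
m=((g0>120)&(sub>0)).astype(np.uint8); n,l,st,ce=cv2.connectedComponentsWithStats(m)
print(st[1:],ce[1:])
i=np.argmin(np.hypot(ce[1:,0]-332,ce[1:,1]-192))+1
P=np.array([inv(q[::-1].astype(float),.059) for q in np.argwhere(l==i)]); mu=P.mean(0); vt=np.linalg.svd(P-mu)[2][0]
print("ptr mid",mu*1000,"dir",np.arctan2(*vt[::-1]),np.arctan2(*-vt[::-1]), "len",np.ptp((P-mu)@vt))
print(pr(np.array([0,0,.059])))
for y in range(160,226,3): print(y,' '.join('%3d'%v for v in g0[y,294:354:3]))
E
```

```text
mark [357.14285714 214.6031746 ] [43.52043256 24.75963355] 0.5172528039233524
[[335 170   6  11  34]
 [341 170   5   6  15]
 [323 181  16  21 130]] [[337.5        175.20588235]
 [343.8        171.53333333]
 [330.78461538 190.73846154]]
ptr mid [-7.51994074  9.3749725 ] dir -0.9177595635845728 2.2238330900052206 len 0.02218312414226693
[324.45738176 201.24270081]
160 230 231 230 229 228 231 231 231 231 230 231 230 231 233  75 236 232 235 233 140
163 230 231 230 228 228 230 231 235 229 167 167 177 188 236 230 228 230 232 169 236
166 230 229 229 230 230 235 165  32  16  25  26  25  24  33 158 235 231 231 235 161
169 231 228 228 230 238  78  21  25  24  21  21  17  23  21  47  60 240 232  76 176
172 224 233 229 235  57  25  19  19  21  18  23  23  21  15 167  34  39 239 232 232
175 174 104 232 158  21  21  23  20  26  19  27  19  20  15 139 123  23 121 231 228
178 229 230 229  14  20  21  35  37  39  36  30  41  25  23 104 193  16  19 224 230
181 230 229 177  22  28  29  37  42  46  44  45  43  44  56 255  43  18  22 141 233
184 230 230  62  23  27  39  42  44  42  47  45  44  32 255 255
[... 412 characters left out ...]
  41  44  47  43  40  35 116
202 166 233 209  42  45  46  44  43  45  44  37  51  43  46  43  43  43  45  73 236
205 236 135  87  40  41  46  43  45  43  41  44  45  41  45  43  43  43  46 124 253
208 136 223 243  36  43  43  44  44  45  45  43  42  41  44  45  43  40  34 245 255
211 232 233  97 130  38  43  41  44  41  43  41  41  44  43  42  42  43  77 255  50
214 228 230 233 242  27  41  43  44  40  44  42  43  42  42  41  46  48 136 255 217
217 229 229 228 219 255 146  35  44  43  42  42  43  41  43  38  39 255 255 255 255
220 229 231 255 255 255 255 255  58  26  36  41  36  31  55 200 255 255 255 255 255
223 238 254 255 255 255 255 255 255 255 255 255 255 255 255 255 255 255 255 255 242
```

Call:
jog_arm(
  increments=[
    {"tx":3,"ty":3,"tz":20,"wx":0,"wy":0,"wz":0,"gripper":1},
    {"tx":3,"ty":3,"tz":40,"wx":0,"wy":0,"wz":0,"gripper":1},
    {"tx":3,"ty":3,"tz":60,"wx":0,"wy":0,"wz":0,"gripper":1},
    {"tx":3,"ty":3,"tz":75,"wx":0,"wy":0,"wz":0,"gripper":1},
    {"tx":3,"ty":3,"tz":75,"wx":0,"wy":0,"wz":0,"gripper":1},
  ],
)

```text
time: 3.85
position: [0.5955, 0.1345, 0.1466]
tool_rot: [1.041, 2.502, -0.015]
ft_force: [-1.6, -0.4, 0.4]
grip_width: 0.999
grip_force: 0.0
```

```bash
python3 - <<'E'
from h import *
p,Rm=tgt(.028,1.2); print(delta(p,Rm)); s=ctrl.get_state();print(s["joint_positions"].round(2),s["ft_force"])
E
```

```text
(array([-0.2,  2.4, 48.2]), array([-0.005, -0.002, -0.005]))
[ 0.33  0.15 -0.84  1.94  0.58  0.91 -0.03] [-1.61636527 -0.36268408  0.40118857]
```

Call:
jog_arm(
  increments=[
    {"tx":0,"ty":2,"tz":15,"wx":0,"wy":0,"wz":0,"gripper":1},
    {"tx":0,"ty":2,"tz":30,"wx":0,"wy":0,"wz":0,"gripper":1},
    {"tx":0,"ty":2,"tz":45,"wx":0,"wy":0,"wz":0,"gripper":1},
    {"tx":0,"ty":2,"tz":48,"wx":0,"wy":0,"wz":0,"gripper":1},
    {"tx":0,"ty":2,"tz":48,"wx":0,"wy":0,"wz":0,"gripper":1},
  ],
)

```text
time: 4.27
position: [0.6159, 0.13, 0.1055]
tool_rot: [1.038, 2.501, -0.012]
ft_force: [-0.5, -0.3, 0.5]
grip_width: 0.996
grip_force: 0.0
```

```bash
python3 - <<'E'
from h import *
p,Rm=tgt(.028,1.2); print(delta(p,Rm)); s=ctrl.get_state();print(s["joint_positions"].round(2),s["ft_force"])
E
```

```text
(array([-0.4, -2. ,  2.3]), array([-0.001, -0.002, -0.004]))
[ 0.3   0.25 -0.81  1.94  0.7   0.86 -0.11] [-0.45100234 -0.26061098  0.46727739]
```

Close on the knob.

Call:
jog_arm(
  increments=[
    {"tx":0,"ty":-2,"tz":2,"wx":0,"wy":0,"wz":0,"gripper":0.75},
    {"tx":0,"ty":-2,"tz":2,"wx":0,"wy":0,"wz":0,"gripper":0.6},
    {"tx":0,"ty":-2,"tz":2,"wx":0,"wy":0,"wz":0,"gripper":0.5},
    {"tx":0,"ty":-2,"tz":2,"wx":0,"wy":0,"wz":0,"gripper":0.45},
    {"tx":0,"ty":-2,"tz":2,"wx":0,"wy":0,"wz":0,"gripper":0.4},
  ],
  grip_force=20,
)

```text
time: 4.68
position: [0.6153, 0.1292, 0.103]
tool_rot: [1.036, 2.502, -0.01]
ft_force: [-0.5, -0.2, -0.3]
grip_width: 0.708
grip_force: 0.0
```

Call:
jog_arm(
  increments=[
    {"tx":0,"ty":0,"tz":0,"wx":0,"wy":0,"wz":0,"gripper":0.4},
    {"tx":0,"ty":0,"tz":0,"wx":0,"wy":0,"wz":0,"gripper":0.4},
    {"tx":0,"ty":0,"tz":0,"wx":0,"wy":0,"wz":0,"gripper":0.4},
    {"tx":0,"ty":0,"tz":0,"wx":0,"wy":0,"wz":0,"gripper":0.4},
    {"tx":0,"ty":0,"tz":0,"wx":0,"wy":0,"wz":0,"gripper":0.4},
  ],
)

```text
time: 5.1
position: [0.6149, 0.1287, 0.1024]
tool_rot: [1.037, 2.502, -0.013]
ft_force: [-4.5, -0.7, 4.8]
grip_width: 0.586
grip_force: 17.3
```

```bash
python3 - <<'E'
from h import *
p,Rm=tgt(.028,1.2); print(delta(p,Rm)); s=ctrl.get_state();print(s["joint_positions"].round(2),s["ft_force"],s["torque"])
E
```

```text
(array([-1.4,  0.1, -0.4]), array([-0.002, -0.003, -0.003]))
[ 0.3   0.25 -0.81  1.95  0.7   0.85 -0.11] [-4.48631777 -0.73231296  4.77966214] [-0.38896215  0.88613219 -0.20286225]
```

Call:
jog_arm(
  increments=[
    {"tx":-1,"ty":0,"tz":0,"wx":0,"wy":0,"wz":0.08,"gripper":0.4},
    {"tx":-1,"ty":0,"tz":0,"wx":0,"wy":0,"wz":0.2,"gripper":0.4},
    {"tx":-1,"ty":0,"tz":0,"wx":0,"wy":0,"wz":0.32,"gripper":0.4},
    {"tx":-1,"ty":0,"tz":0,"wx":0,"wy":0,"wz":0.44,"gripper":0.4},
    {"tx":-1,"ty":0,"tz":0,"wx":0,"wy":0,"wz":0.56,"gripper":0.4},
  ],
)

```text
time: 5.52
position: [0.6148, 0.1418, 0.101]
tool_rot: [1.693, 2.139, 0.181]
ft_force: [9.0, 23.8, -16.8]
grip_width: 0.556
grip_force: 24.8
```

```bash
python3 - <<'E'
from h import *
p,Rm=tgt(.028,1.2-.56); print(delta(p,Rm)); s=ctrl.get_state();print(s["joint_positions"].round(2),s["ft_force"],s["torque"])
E
```

```text
(array([-14.1,  -2. ,   0.3]), array([ 0.006, -0.023, -0.001]))
[ 0.24  0.24 -0.75  1.95  0.67  0.83 -0.66] [  9.00197544  23.79108916 -16.75257018] [5.41993864 0.57993046 2.94154331]
```

```bash
python3 - <<'E'
from h import *
import cv2
a=vision.get_image("top")["color"]; b=vision.get_image("scene")["color"]
cv2.imwrite("pics/m.png",np.vstack([cv2.resize(a[50:300,150:500],None,fx=1.2,fy=1.2),cv2.resize(b[90:340,180:530],None,fx=1.2,fy=1.2)])[:600])
s=ctrl.get_state(); p,Rm=tgt(.028,1.2-.56); print(delta(p,Rm),s["ft_force"])
E
```

```text
(array([-14.6,  -2.1,   0.3]), array([ 0.006, -0.023,  0.001])) [  4.08410268  18.73449605 -13.21213091]
```

View pics/m.png

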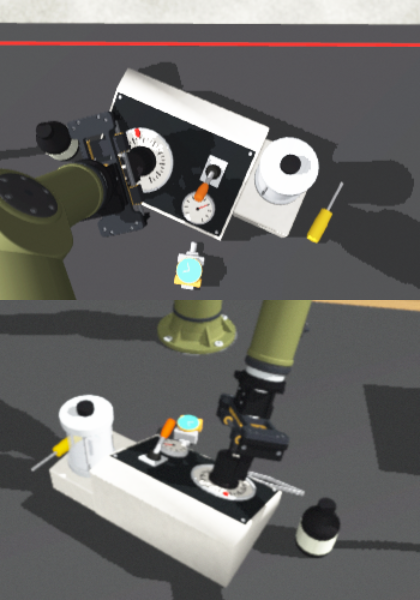

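The wrist force and the 14 mm drift along tool x show the round knob squirting out of the pads. Release, recentre and look.

Call:
jog_arm(
  increments=[
    {"tx":0,"ty":0,"tz":0,"wx":0,"wy":0,"wz":0,"gripper":0.6},
    {"tx":0,"ty":0,"tz":0,"wx":0,"wy":0,"wz":0,"gripper":0.8},
    {"tx":0,"ty":0,"tz":0,"wx":0,"wy":0,"wz":0,"gripper":0.95},
    {"tx":0,"ty":0,"tz":0,"wx":0,"wy":0,"wz":0,"gripper":1},
    {"tx":0,"ty":0,"tz":0,"wx":0,"wy":0,"wz":0,"gripper":1},
  ],
)

```text
time: 6.03
position: [0.6159, 0.1287, 0.1025]
tool_rot: [1.694, 2.127, 0.155]
ft_force: [-0.8, -0.3, 0.5]
grip_width: 0.818
grip_force: 0.0
```

```bash
cat > wv.py <<'E'
from h import *
import cv2,sys
def look(name):
    im=vision.get_image("wrist"); a=im["color"]; cv2.imwrite(f"pics/{name}.png",a); E=im["extrinsics"]; f,cx,cy=im["fx"],im["cx"],im["cy"]
    d=np.load("pose.npz"); A,K=d["A"],d["K"]
    pr=lambda q:(lambda X:np.array([f*X[0]/X[2]+cx,f*X[1]/X[2]+cy]))(E[:3,:3]@(K+A@np.array(q))+E[:3,3])
    inv=lambda px,h:least_squares(lambda g:pr([g[0],g[1],h])-px,[0,0]).x
    b=a.astype(int); yy,xx=np.mgrid[:400,:640]
    c0=pr([0,0,.059]); rad=np.hypot(*(pr([.024,0,.059])-c0)); print("top centre px",c0,"rad",rad)
    red=(b[...,2]>130)&(b[...,1]<90)&(b[...,0]<90)&(np.hypot(xx-c0[0],yy-c0[1])<4.5*rad)
    n,l,st,ce=cv2.connectedComponentsWithStats(red.astype(np.uint8))
    for i in range(1,n):
        if st[i,4]>8: g=inv(ce[i],.008); print("red",st[i,4],ce[i].round(1),(g*1000).round(1),"ang",round(np.arctan2(g[1],g[0]),3))
    wh=(b.min(2)>120)&(np.hypot(xx-c0[0],yy-c0[1])<.95*rad)
    n,l,st,ce=cv2.connectedComponentsWithStats(wh.astype(np.uint8))
    for i in range(1,n):
        if st[i,4]>20:
            P=np.array([inv(q[::-1].astype(float),.059) for q in np.argwhere(l==i)]); mu=P.mean(0); vt=np.linalg.svd(P-mu)[2][0]; vt*=np.sign(vt@mu)
            print("white",st[i,4],"mid",(mu*1000).round(1),"dir",round(np.arctan2(vt[1],vt[0]),3))
if __name__=="__main__": look(sys.argv[1])
E
python3 - <<'E'
from h import *
p,Rm=tgt(.028,1.2-.56); print(delta(p,Rm)); s=ctrl.get_state();print(s["joint_positions"].round(2),s["ft_force"],s["torque"])
E
python3 wv.py w2
```

```text
(array([-1. , -0.2, -0.7]), array([-0.002, -0.003, -0.003]))
[ 0.24  0.23 -0.74  1.95  0.67  0.84 -0.65] [-0.78985727 -0.29999869  0.5310433 ] [ 0.18284303  0.33786063 -0.01837286]
top centre px [322.19149694 273.43946505] rad 42.100136891571694
red 43 [487.6 190.5] [70.4 92.8] ang 0.922
red 18 [400.1 240.7] [47.3 29.7] ang 0.56
white 2106 mid [0.1 0.3] dir 0.682
white 22 mid [22.3 -2.2] dir -1.604
```

View pics/w2.png

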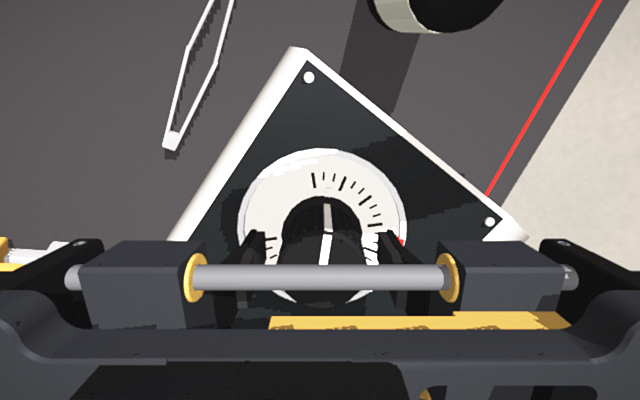

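Wrist view: pointer line runs (322,265)→(329,232), its skirt part near (328,215); the red mark is behind the right finger at (402,241). Now checking whether the knob turned at all.

```bash
python3 - <<'E'
from h import *
im=vision.get_image("wrist"); E=im["extrinsics"]; f,cx,cy=im["fx"],im["cx"],im["cy"]; b=im["color"].astype(int)
d=np.load("pose.npz"); A,K=d["A"],d["K"]
pr=lambda q:(lambda X:np.array([f*X[0]/X[2]+cx,f*X[1]/X[2]+cy]))(E[:3,:3]@(K+A@np.array(q))+E[:3,3])
for px in [(322,265),(329,232)]:
    g=least_squares(lambda g:pr([g[0],g[1],.059])-np.array(px),[0,0]).x; print(px,g*1000,np.arctan2(g[1],g[0]))
for an in (2.22,2.0,1.8,1.66): print(an,pr([.02*np.cos(an),.02*np.sin(an),.059]),pr([.034*np.cos(an),.034*np.sin(an),.007]))
T=R.from_rotvec(ctrl.get_state()["tool_rot"]); print("tool x in uvn",A.T@T.as_matrix()[:,0])
E
```

```text
(322, 265) [-2.60690805  3.30467757] 2.238703867791221
(329, 232) [-10.93810252  20.53296847] 2.0602676600229755
2.22 [321.7985371  237.44762916] [321.61084941 186.83106783]
2.0 [330.32608498 238.22757504] [332.56395579 187.88215275]
1.8 [337.71447775 240.40385568] [342.04085429 190.82495128]
1.66 [342.49859136 242.70359229] [348.16350281 193.93273348]
tool x in uvn [-0.59368086  0.80469944  0.00135913]
```

Call:
jog_arm(
  increments=[
    {"tx":-1,"ty":0,"tz":-1,"wx":0,"wy":0,"wz":0,"gripper":0.7},
    {"tx":-1,"ty":0,"tz":-1,"wx":0,"wy":0,"wz":0,"gripper":0.65},
    {"tx":-1,"ty":0,"tz":-1,"wx":0,"wy":0,"wz":0,"gripper":0.6},
    {"tx":-1,"ty":0,"tz":-1,"wx":0,"wy":0,"wz":0,"gripper":0.5},
    {"tx":-1,"ty":0,"tz":-1,"wx":0,"wy":0,"wz":0,"gripper":0.4},
  ],
  grip_force=40,
)

```text
time: 6.55
position: [0.6157, 0.1274, 0.104]
tool_rot: [1.694, 2.126, 0.155]
ft_force: [1.6, -0.8, -0.6]
grip_width: 0.704
grip_force: 0.7
```

Call:
jog_arm(
  increments=[
    {"tx":0,"ty":0,"tz":0,"wx":0,"wy":0,"wz":0,"gripper":0.4},
    {"tx":0,"ty":0,"tz":0,"wx":0,"wy":0,"wz":0,"gripper":0.4},
    {"tx":0,"ty":0,"tz":0,"wx":0,"wy":0,"wz":0,"gripper":0.4},
    {"tx":0,"ty":0,"tz":0,"wx":0,"wy":0,"wz":0,"gripper":0.4},
    {"tx":0,"ty":0,"tz":0,"wx":0,"wy":0,"wz":0,"gripper":0.4},
  ],
)

```text
time: 6.97
position: [0.6159, 0.1275, 0.1041]
tool_rot: [1.694, 2.126, 0.155]
ft_force: [2.7, -0.6, -0.8]
grip_width: 0.636
grip_force: 40.0
```

Call:
jog_arm(
  increments=[
    {"tx":0,"ty":0,"tz":0,"wx":0,"wy":0,"wz":0,"gripper":0.4},
    {"tx":0,"ty":0,"tz":0,"wx":0,"wy":0,"wz":0,"gripper":0.4},
    {"tx":0,"ty":0,"tz":0,"wx":0,"wy":0,"wz":0,"gripper":0.4},
    {"tx":0,"ty":0,"tz":0,"wx":0,"wy":0,"wz":0,"gripper":0.4},
    {"tx":0,"ty":0,"tz":0,"wx":0,"wy":0,"wz":0,"gripper":0.4},
  ],
)

```text
time: 7.38
position: [0.6159, 0.1275, 0.1041]
tool_rot: [1.694, 2.126, 0.155]
ft_force: [3.2, -0.7, 0.1]
grip_width: 0.637
grip_force: 40.0
```

```bash
cat > st.py <<'E'
from h import *
import sys
s=ctrl.get_state(); p,Rm=tgt(float(sys.argv[1]),float(sys.argv[2])); T=R.from_rotvec(s["tool_rot"]).inv()
print(delta(p,Rm,s),s["joint_positions"].round(2),"F tool",T.apply(s["ft_force"]).round(1),"M tool",T.apply(s["torque"]).round(2),s["grip_force"],s["grip_width"],s["time"])
E
python3 st.py .028 0.64
```

```text
(array([ 0.6, -0.4,  0.6]), array([-0.002, -0.002, -0.003])) [ 0.24  0.23 -0.74  1.95  0.67  0.84 -0.65] F tool [-1.3  2.8  1.3] M tool [-0.34 -0.03  0.36] 39.99952554702759 0.6365243664134959 7.3833
```

Call:
jog_arm(
  increments=[
    {"tx":0,"ty":0,"tz":0,"wx":0,"wy":0,"wz":0.05,"gripper":0.4},
    {"tx":0,"ty":0,"tz":0,"wx":0,"wy":0,"wz":0.1,"gripper":0.4},
    {"tx":0,"ty":0,"tz":0,"wx":0,"wy":0,"wz":0.15,"gripper":0.4},
    {"tx":0,"ty":0,"tz":0,"wx":0,"wy":0,"wz":0.2,"gripper":0.4},
    {"tx":0,"ty":0,"tz":0,"wx":0,"wy":0,"wz":0.2,"gripper":0.4},
  ],
)

```text
time: 7.8
position: [0.6169, 0.1351, 0.104]
tool_rot: [1.903, 1.96, 0.23]
ft_force: [11.2, 9.8, -10.0]
grip_width: 0.568
grip_force: 40.3
```

```bash
python3 st.py .028 0.44; python3 - <<'E'
from h import *
import cv2
a=vision.get_image("wrist")["color"]; cv2.imwrite("pics/w3.png",cv2.resize(a[140:400,200:440],None,fx=2.3,fy=2.3))
E
```

```text
(array([-7. , -1.8,  1.3]), array([ 0.003, -0.014, -0.002])) [ 0.22  0.23 -0.72  1.95  0.66  0.83 -0.84] F tool [11.4  7.1 11.9] M tool [-1.06  2.94  0.28] 40.25686550885439 0.5678542298544031 7.8
```

View pics/w3.png

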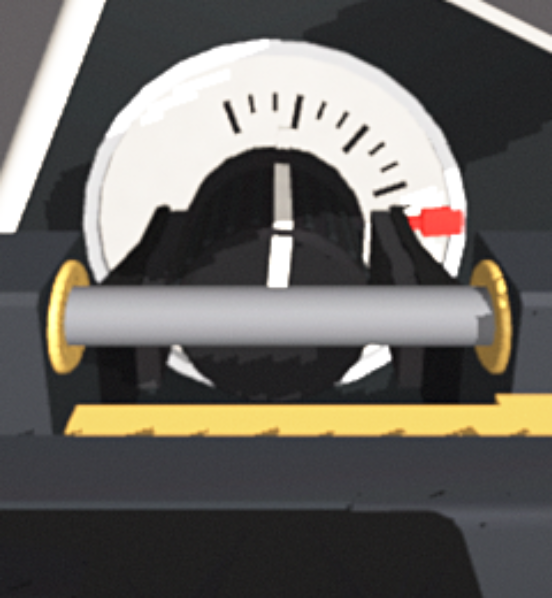

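Crop of the wrist view: the red mark is clear at (436,222), pointer at (282,165–285), and finger tips near (170,210) and (380,210) — they look well above the knob's centre. Checking where the fingertips actually are against the camera model.

```bash
python3 - <<'E'
from h import *
im=vision.get_image("wrist"); E=im["extrinsics"]; f,cx,cy=im["fx"],im["cx"],im["cy"]
d=np.load("pose.npz"); A,K=d["A"],d["K"]; s=ctrl.get_state(); T=R.from_rotvec(s["tool_rot"]).as_matrix()
def prw(P): X=E[:3,:3]@P+E[:3,3]; return np.array([f*X[0]/X[2]+cx,f*X[1]/X[2]+cy]).round(1),X.round(3)
for l in [(0,0,0),(0,.025,0),(0,-.025,0),(.0095,.025,0),(-.0095,.025,0),(0,.025,-.019)]: print("tool",l,prw(s["position"]+T@np.array(l)))
for h in (.007,.028,.047,.059): print("axis",h,prw(K+A@np.array([0,0,h])))
C=-E[:3,:3].T@E[:3,3]; print("cam in tool",T.T@(C-s["position"]), "cam z in tool",T.T@E[2,:3])
E
```

```text
tool (0, 0, 0) (array([322.7, 245.4]), array([0.001, 0.029, 0.178]))
tool (0, 0.025, 0) (array([361.6, 245.4]), array([0.026, 0.029, 0.178]))
tool (0, -0.025, 0) (array([283.7, 245.4]), array([-0.024,  0.029,  0.178]))
tool (0.0095, 0.025, 0) (array([362.2, 231.7]), array([0.026, 0.02 , 0.175]))
tool (-0.0095, 0.025, 0) (array([361. , 258.7]), array([0.026, 0.038, 0.181]))
tool (0, 0.025, -0.019) (array([366.2, 259.9]), array([0.026, 0.035, 0.16 ]))
axis 0.007 (array([319.9, 241.1]), array([-0.001,  0.03 ,  0.202]))
axis 0.028 (array([319.9, 254.4]), array([-0.001,  0.036,  0.181]))
axis 0.047 (array([319.8, 269.2]), array([-0.001,  0.041,  0.163]))
axis 0.059 (array([319.7, 280.4]), array([-0.001,  0.044,  0.152]))
cam in tool [ 0.07853501 -0.00090438 -0.16259716] cam z in tool [-2.83554922e-01 -4.61146884e-04  9.58955887e-01]
```

The knob did follow this second turn, now held properly at 49 mm width but 7 mm off-centre. I'll keep this hold, orbit the TCP about the knob's axis to take off the side load, and raise the grip.

Call:
jog_arm(
  increments=[
    {"tx":7,"ty":2,"tz":0,"wx":0,"wy":0,"wz":0,"gripper":0.4},
    {"tx":7,"ty":2.5,"tz":0,"wx":0,"wy":0,"wz":0.08,"gripper":0.4},
    {"tx":6.5,"ty":3,"tz":0,"wx":0,"wy":0,"wz":0.16,"gripper":0.4},
    {"tx":6.3,"ty":3.6,"tz":0,"wx":0,"wy":0,"wz":0.24,"gripper":0.4},
    {"tx":6,"ty":4,"tz":0,"wx":0,"wy":0,"wz":0.32,"gripper":0.4},
  ],
  grip_force=50,
)

```text
time: 8.32
position: [0.6186, 0.1356, 0.1045]
tool_rot: [2.211, 1.638, 0.303]
ft_force: [-2.0, 1.8, 2.3]
grip_width: 0.55
grip_force: 49.8
```

```bash
python3 st.py .028 0.12; cat > ang.py <<'E'
from h import *
import cv2,sys
# pointer angle: best white line on knob top; score radial line at 59 mm and skirt at 7 mm
def measure(name=None):
    im=vision.get_image("wrist"); a=im["color"]; E=im["extrinsics"]; f,cx,cy=im["fx"],im["cx"],im["cy"]
    if name: cv2.imwrite(f"pics/{name}.png",a)
    d=np.load("pose.npz"); A,K=d["A"],d["K"]; g=a.min(2).astype(np.float32)
    h=float(sys.argv[2]) if len(sys.argv)>2 else 0.
    def pr(Q): X=(E[:3,:3]@((K[:,None]+A@Q))+E[:3,3:4]); return f*X[0]/X[2]+cx,f*X[1]/X[2]+cy
    best=[]
    r=np.linspace(.012,.022,11)
    for du in np.arange(-.003,.0031,.001):
      for dv in np.arange(-.003,.0031,.001):
        for t in np.arange(-.5,2.6,.02):
          x,y=pr(np.array([r*np.cos(t)+du,r*np.sin(t)+dv,0*r+.059+h])); v=cv2.remap(g,x.astype(np.float32)[None],y.astype(np.float32)[None],1)[0]
          x2,y2=pr(np.array([r*np.cos(t+.16)+du,r*np.sin(t+.16)+dv,0*r+.059+h])); v2=cv2.remap(g,x2.astype(np.float32)[None],y2.astype(np.float32)[None],1)[0]
          x3,y3=pr(np.array([r*np.cos(t-.16)+du,r*np.sin(t-.16)+dv,0*r+.059+h])); v3=cv2.remap(g,x3.astype(np.float32)[None],y3.astype(np.float32)[None],1)[0]
          best.append((v.mean()-.5*(v2.mean()+v3.mean())*1.0,t,du,dv))
    best.sort(reverse=True); B=np.array(best[:25]); print("ptr",np.average(B[:,1],weights=B[:,0]).round(3),B[:3].round(3).tolist())
    b=a.astype(int); red=((b[...,2]>130)&(b[...,1]<90)&(b[...,0]<90)).astype(np.uint8); n,l,st,ce=cv2.connectedComponentsWithStats(red)
    for i in range(1,n):
        if st[i,4]>8:
            q=least_squares(lambda q:np.array(pr(np.array([[q[0]],[q[1]],[.008]]))).ravel()-ce[i],[.04,.02]).x
            if np.hypot(*q)<.065: print("mark",st[i,4],ce[i].round(1),(q*1000).round(1),np.arctan2(q[1],q[0]).round(3))
measure(sys.argv[1] if len(sys.argv)>1 else None)
E
python3 ang.py w4
```

```text
(array([-8.2, -1.1,  1.3]), array([-0.004, -0.002, -0.004])) [ 0.17  0.23 -0.68  1.94  0.66  0.84 -1.17] F tool [ 1.  -1.3 -3.2] M tool [ 0.19  0.42 -0.06] 49.802549318410456 0.5499301911468467 8.3167
ptr 1.606 [[156.134, 1.7, 0.002, 0.0], [155.587, 1.44, -0.003, -0.001], [154.567, 1.76, 0.003, 0.0]]
mark 219 [387.3 216.3] [43.7 25.3] 0.525
```

Call:
jog_arm(
  increments=[
    {"tx":0,"ty":0.8,"tz":0,"wx":0,"wy":0,"wz":0.1,"gripper":0.4},
    {"tx":-0.4,"ty":1.6,"tz":0,"wx":0,"wy":0,"wz":0.2,"gripper":0.4},
    {"tx":-0.7,"ty":2.4,"tz":0,"wx":0,"wy":0,"wz":0.3,"gripper":0.4},
    {"tx":-1.1,"ty":3.1,"tz":0,"wx":0,"wy":0,"wz":0.4,"gripper":0.4},
    {"tx":-1.5,"ty":3.8,"tz":0,"wx":0,"wy":0,"wz":0.5,"gripper":0.4},
  ],
)

```text
time: 8.78
position: [0.6176, 0.1314, 0.1048]
tool_rot: [2.587, 1.066, 0.416]
ft_force: [-20.6, -2.6, 16.3]
grip_width: 0.557
grip_force: 64.3
```

```bash
python3 st.py .028 -0.38;python3 ang.py w5; python3 - <<'E'
import cv2
a=cv2.imread("pics/w5.png"); cv2.imwrite("pics/w5c.png",cv2.resize(a[140:340,220:440],None,fx=2.7,fy=2.7,interpolation=cv2.INTER_CUBIC))
E
```

```text
(array([-4.1,  0.6,  1.2]), array([-0.004,  0.009,  0.004])) [ 0.13  0.22 -0.62  1.94  0.63  0.84 -1.64] F tool [-13.5  -4.8 -22.1] M tool [ 1.52 -3.44 -2.99] 64.27978595893364 0.5572911212500931 8.7833
ptr 1.048 [[163.856, 1.1, 0.0, -0.003], [162.284, 1.14, 0.001, -0.003], [162.111, 1.12, 0.001, -0.002]]
mark 241 [370.7 182.5] [44.  25.1] 0.519
```

View pics/w5c.png

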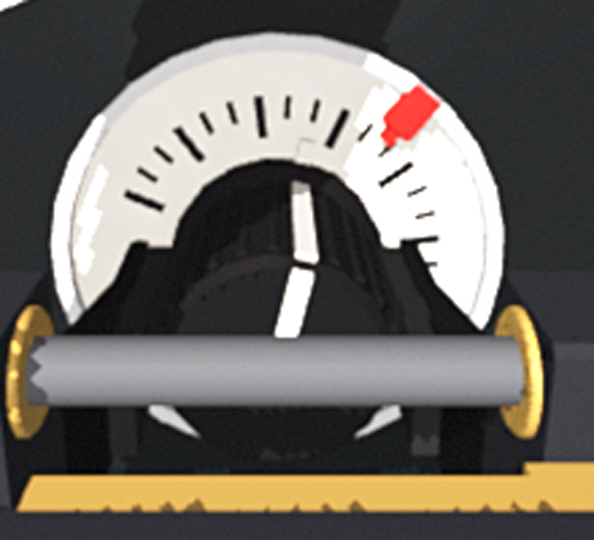

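Crop: pointer tip on the skirt at (302,185), red mark's inner end at (390,140), so roughly half a radian to go. Settling first, then I read the tip geometry.

Call:
jog_arm(
  increments=[
    {"tx":0,"ty":0,"tz":0,"wx":0,"wy":0,"wz":0,"gripper":0.4},
    {"tx":0,"ty":0,"tz":0,"wx":0,"wy":0,"wz":0,"gripper":0.4},
    {"tx":0,"ty":0,"tz":0,"wx":0,"wy":0,"wz":0,"gripper":0.4},
    {"tx":0,"ty":0,"tz":0,"wx":0,"wy":0,"wz":0,"gripper":0.4},
    {"tx":0,"ty":0,"tz":0,"wx":0,"wy":0,"wz":0,"gripper":0.4},
  ],
)

```text
time: 9.25
position: [0.6174, 0.131, 0.1047]
tool_rot: [2.584, 1.072, 0.414]
ft_force: [-16.8, -1.9, 14.6]
grip_width: 0.556
grip_force: 59.4
```

```bash
python3 st.py .028 -0.38; cat > ptr2.py <<'E'
from h import *
import cv2,sys
# joint fit of pointer angle and small axis offset using the line on the knob top, the skirt tip and the mark centroid
im=vision.get_image("wrist"); a=im["color"]; E=im["extrinsics"]; f,cx,cy=im["fx"],im["cx"],im["cy"]
cv2.imwrite(f"pics/{sys.argv[1]}.png",a); pull=float(sys.argv[2]); t0=float(sys.argv[3])
d=np.load("pose.npz"); A,K=d["A"],d["K"]; b=a.astype(int)
def pr(q): X=E[:3,:3]@(K+A@np.array(q))+E[:3,3]; return np.array([f*X[0]/X[2]+cx,f*X[1]/X[2]+cy])
red=((b[...,2]>130)&(b[...,1]<90)&(b[...,0]<90)).astype(np.uint8); n,l,st,ce=cv2.connectedComponentsWithStats(red)
m=pr([.047,.027,.008]); i=1+np.argmin(np.hypot(*(ce[1:]-m).T)); mk=ce[i]; print("red px",st[i,4],mk.round(1))
# white blobs surrounded by knob black: closest to predicted mid-line on the top
w=(b.min(2)>140).astype(np.uint8); n,l,st,ce=cv2.connectedComponentsWithStats(w)
for h,r,nm in ((.059+pull,.015,"top"),):
    pm=pr([r*np.cos(t0),r*np.sin(t0),h]); ok=[j for j in range(1,n) if 15<st[j,4]<900 and np.hypot(*(ce[j]-pm))<25]
    print(nm,"pred",pm.round(1),[(st[j].tolist(),ce[j].round(1).tolist()) for j in ok])
    for j in ok:
        P=np.argwhere(l==j)[:,::-1].astype(float); Q=np.array([least_squares(lambda q:pr([q[0],q[1],h])-p,[0,0]).x for p in P[::2]])
        mu=Q.mean(0); v=np.linalg.svd(Q-mu)[2][0]; v*=np.sign(v@mu); print("  line mid",(mu*1000).round(1),"dir",np.arctan2(v[1],v[0]).round(3),"off axis mm",((mu[0]*v[1]-mu[1]*v[0])*1000).round(1))
g=least_squares(lambda q:pr([q[0],q[1],.008])-mk,[.04,.02]).x; print("mark",(g*1000).round(1),np.arctan2(g[1],g[0]).round(3))
E
python3 ptr2.py w6 0 1.08
```

```text
(array([-3.7,  0.5,  1.2]), array([-0.004,  0.01 ,  0.009])) [ 0.13  0.22 -0.62  1.94  0.63  0.84 -1.64] F tool [-10.6  -3.6 -19.2] M tool [ 1.43 -2.58 -2.1 ] 59.375875970581546 0.556149610266215 9.25
red px 232 [370.9 182.1]
top pred [327.3 250. ] [([322, 239, 15, 26, 235], [328.9, 251.7])]
  line mid [ 7.5 12. ] dir 0.949 off axis mm -0.9
mark [44.1 25.2] 0.519
```

Call:
jog_arm(
  increments=[
    {"tx":-3,"ty":0.5,"tz":-1,"wx":0,"wy":0,"wz":0.08,"gripper":0.4},
    {"tx":-4,"ty":1,"tz":-2,"wx":0,"wy":0,"wz":0.16,"gripper":0.4},
    {"tx":-4,"ty":1.3,"tz":-2,"wx":0,"wy":0,"wz":0.24,"gripper":0.4},
    {"tx":-4,"ty":1.6,"tz":-2,"wx":0,"wy":0,"wz":0.32,"gripper":0.4},
    {"tx":-4,"ty":1.6,"tz":-2,"wx":0,"wy":0,"wz":0.4,"gripper":0.4},
  ],
)

```text
time: 9.72
position: [0.6181, 0.1305, 0.1087]
tool_rot: [2.802, 0.537, 0.518]
ft_force: [-8.7, 2.0, 11.3]
grip_width: 0.549
grip_force: 61.5
```

```bash
python3 st.py .028 -0.78; python3 ptr2.py w7 0 .6
```

```text
(array([-4.8,  0.1,  4.4]), array([-0.004,  0.002, -0.001])) [ 0.1   0.21 -0.58  1.94  0.61  0.83 -2.02] F tool [ -3.4  -1.2 -13.9] M tool [ 0.74 -1.26 -0.42] 61.501473065327446 0.5486258907672257 9.7167
red px 243 [343.2 168.5]
top pred [327.9 248.3] [([322, 240, 14, 24, 200], [328.3, 251.4])]
  line mid [11.2  7. ] dir 0.527 off axis mm -0.4
mark [44.4 25. ] 0.513
```

```bash
python3 - <<'E'
import cv2
a=cv2.imread("pics/w7.png"); cv2.imwrite("pics/w7c.png",cv2.resize(a[130:330,220:440],None,fx=2.7,fy=2.7,interpolation=cv2.INTER_CUBIC))
E
```

```text
(no output)
```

View pics/w7c.png

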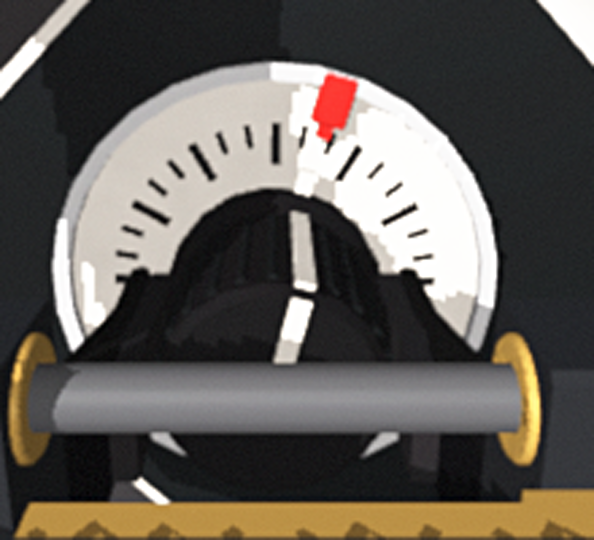

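Crop: mark's inner tip at (325,133), pointer's skirt part near (305,180), dial centre near x=276. They look almost aligned. Now a numeric check of the bezel centre.

```bash
python3 - <<'E'
from h import *
import cv2
im=vision.get_image("wrist"); a=im["color"]; E=im["extrinsics"]; f,cx,cy=im["fx"],im["cx"],im["cy"]
d=np.load("pose.npz"); A,K=d["A"],d["K"]
def pr(q): X=E[:3,:3]@(K+A@np.array(q))+E[:3,3]; return np.array([f*X[0]/X[2]+cx,f*X[1]/X[2]+cy])
inv=lambda px,h:least_squares(lambda g:pr([g[0],g[1],h])-np.array(px),[0,0]).x
c=lambda x,y:(220+(x+.5)/2.7-.5,130+(y+.5)/2.7-.5)
# outer bezel edge points -> circle fit, h 3 mm
P=np.array([inv(c(*q),.003) for q in [(58,200),(85,150),(130,105),(180,77),(230,64),(385,85),(430,123),(470,175),(490,225),(496,280),(55,250)]])
r=least_squares(lambda q:np.hypot(P[:,0]-q[0],P[:,1]-q[1])-q[2],[0,0,.0595]); print("bezel centre mm, radius",(r.x*1000).round(2),(r.fun*1000).round(1))
o=r.x[:2]
for nm,q,h in [("mark c",(334,105),.008),("mark tip",(325,134),.008),("skirt ptr",(305,185),.007),("skirt tip?",(309,165),.007),("side top",(302,286),.058),("line out",(302,300),.059),("line in",(285,360),.059)]:
    g=inv(c(*q),h)-o; print(nm,(g*1000).round(1),np.arctan2(g[1],g[0]).round(3),(np.hypot(*g)*1000).round(1))
E
```

```text
bezel centre mm, radius [-2.190e+00  4.000e-02  6.138e+01] [ 0.8  0.5  0.2  0.  -0.4  0.5 -0.6 -0.5 -0.   0.6 -1.2]
mark c [46.7 24.6] 0.485 52.8
mark tip [39.9 20.8] 0.481 45.0
skirt ptr [26.7 14.5] 0.497 30.4
skirt tip? [31.2 17.6] 0.514 35.9
side top [20.8 11.9] 0.52 24.0
line out [19.  10.1] 0.489 21.6
line in [7.3 3. ] 0.396 7.9
```

Call:
jog_arm(
  increments=[
    {"tx":0,"ty":0,"tz":0,"wx":0,"wy":0,"wz":0.02,"gripper":0.4},
    {"tx":0,"ty":0,"tz":0,"wx":0,"wy":0,"wz":0.02,"gripper":0.4},
    {"tx":0,"ty":0,"tz":0,"wx":0,"wy":0,"wz":0.02,"gripper":0.4},
    {"tx":0,"ty":0,"tz":-3,"wx":0,"wy":0,"wz":0.02,"gripper":0.4},
    {"tx":0,"ty":0,"tz":-6,"wx":0,"wy":0,"wz":0.02,"gripper":0.4},
  ],
  grip_force=60,
)

```text
time: 10.23
position: [0.6163, 0.1308, 0.112]
tool_rot: [2.812, 0.511, 0.521]
ft_force: [2.2, 4.2, -5.3]
grip_width: 0.553
grip_force: 60.0
```

Call:
jog_arm(
  increments=[
    {"tx":0,"ty":0,"tz":-2,"wx":0,"wy":0,"wz":0,"gripper":0.4},
    {"tx":0,"ty":0,"tz":-4,"wx":0,"wy":0,"wz":0,"gripper":0.4},
    {"tx":0,"ty":0,"tz":-6,"wx":0,"wy":0,"wz":0,"gripper":0.4},
    {"tx":0,"ty":0,"tz":-8,"wx":0,"wy":0,"wz":0,"gripper":0.4},
    {"tx":0,"ty":0,"tz":-8,"wx":0,"wy":0,"wz":0,"gripper":0.4},
  ],
)

```text
time: 10.65
position: [0.6144, 0.1313, 0.1159]
tool_rot: [2.815, 0.511, 0.522]
ft_force: [22.5, 6.6, -30.2]
grip_width: 0.551
grip_force: 60.0
```

```bash
python3 st.py .028 -0.80; python3 ptr2.py w8 .010 .5; python3 - <<'E'
import cv2
a=cv2.imread("pics/w8.png"); cv2.imwrite("pics/w8c.png",cv2.resize(a[130:330,220:440],None,fx=2.7,fy=2.7,interpolation=cv2.INTER_CUBIC))
E
```

```text
(array([-4. , -0.1, 12.5]), array([-0.009,  0.002, -0.001])) [ 0.1   0.19 -0.58  1.94  0.58  0.84 -2.02] F tool [13.1 -8.1 35. ] M tool [ 2.27  2.66 -0.04] 59.97582111507654 0.5510735827823766 10.65
red px 220 [340.8 164.8]
top pred [329.5 248.9] [([321, 238, 14, 26, 214], [327.4, 250.6])]
  line mid [11.7  7.3] dir 0.511 off axis mm -0.6
mark [44.4 25.1] 0.515
```

View pics/w8c.png

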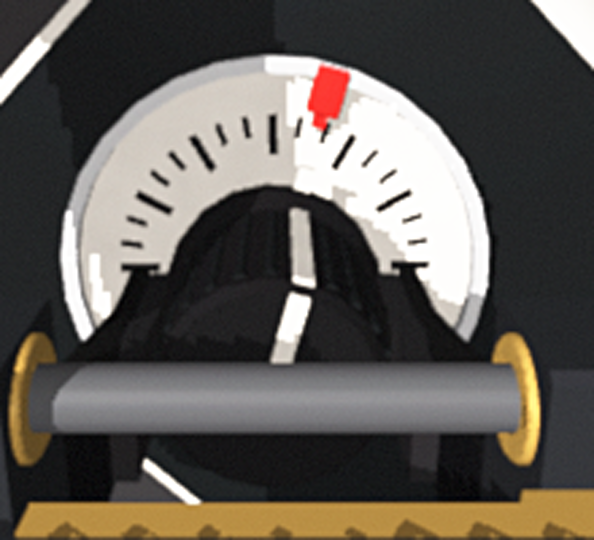

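Crop: the pointer still lines up with the mark's tip at (322,127), and the dial has receded while the knob stayed with the gripper. With 35 N holding at the stop, the knob is out. Release.

Call:
jog_arm(
  increments=[
    {"tx":0,"ty":0,"tz":0,"wx":0,"wy":0,"wz":0,"gripper":0.6},
    {"tx":0,"ty":0,"tz":0,"wx":0,"wy":0,"wz":0,"gripper":0.8},
    {"tx":0,"ty":0,"tz":0,"wx":0,"wy":0,"wz":0,"gripper":1},
    {"tx":0,"ty":0,"tz":0,"wx":0,"wy":0,"wz":0,"gripper":1},
    {"tx":0,"ty":0,"tz":0,"wx":0,"wy":0,"wz":0,"gripper":1},
  ],
)

```text
time: 11.12
position: [0.6145, 0.1292, 0.1212]
tool_rot: [2.809, 0.505, 0.522]
ft_force: [-0.0, -0.5, -0.5]
grip_width: 0.817
grip_force: 0.0
```

Call:
jog_arm(
  increments=[
    {"tx":0,"ty":0,"tz":-10,"wx":0,"wy":0,"wz":0,"gripper":1},
    {"tx":0,"ty":0,"tz":-35,"wx":0,"wy":0,"wz":0,"gripper":1},
    {"tx":0,"ty":0,"tz":-65,"wx":0,"wy":0,"wz":0,"gripper":1},
    {"tx":0,"ty":0,"tz":-80,"wx":0,"wy":0,"wz":0,"gripper":1},
    {"tx":0,"ty":0,"tz":-80,"wx":0,"wy":0,"wz":0,"gripper":1},
  ],
)

```text
time: 11.53
position: [0.5848, 0.1458, 0.1986]
tool_rot: [2.807, 0.507, 0.534]
ft_force: [-0.6, 1.1, 1.0]
grip_width: 0.994
grip_force: 0.0
```

```bash
python3 st.py .12 -0.80; python3 ptr2.py w9 .010 .5; python3 - <<'E'
from h import *
import cv2
a=cv2.imread("pics/w9.png")
b=vision.get_image("scene")["color"]; t=vision.get_image("top")["color"]; cv2.imwrite("pics/s9.png",b); cv2.imwrite("pics/t9.png",t)
for im,n in((a,"w"),(b,"s"),(t,"t")):
    h=cv2.cvtColor(im,cv2.COLOR_BGR2HSV); g=((h[...,0]>40)&(h[...,0]<85)&(h[...,1]>120)&(h[...,2]>50)); q=np.argwhere(g); print(n,"green",len(q),q.mean(0) if len(q) else "")
w=cv2.resize(a[100:300,220:440],None,fx=1.8,fy=1.8,interpolation=cv2.INTER_CUBIC); s=cv2.resize(b[170:290,290:422],None,fx=3,fy=3,interpolation=cv2.INTER_CUBIC)
cv2.imwrite("pics/c9.png",np.hstack([w,s]))
E
```

```text
(array([-8.7, -2.7,  9.3]), array([-0.001, -0.006, -0.003])) [ 0.12  0.04 -0.62  1.91  0.45  0.96 -1.93] F tool [ 0.2 -0.8 -1.3] M tool [ 0.33 -0.28  0.06] 0.0 0.9942834230608277 11.5333
red px 89 [332.1 155.9]
top pred [323.8 206.5] [([323, 184, 6, 14, 65], [325.0, 190.9]), ([316, 199, 12, 25, 150], [321.2, 211.0])]
  line mid [23.6 15.9] dir 0.902 off axis mm 8.6
  line mid [8.8 6. ] dir 0.515 off axis mm -0.8
mark [44.3 25.1] 0.514
w green 0 
s green 51 [242.41176471 364.11764706]
t green 0
```

View pics/c9.png

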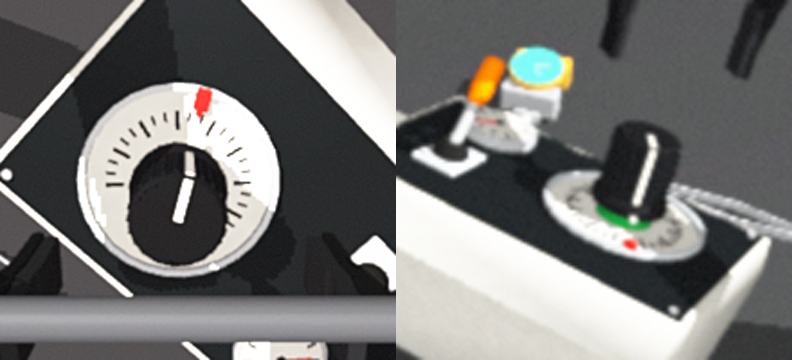

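Crop: left half shows the pointer (180–190,150–220) in line with the red mark at (204,100). Right half shows the green neck at (625,215), so the knob is locked out. Next I work out the lever push.

```bash
python3 - <<'E'
from h import *
d=np.load("pose.npz"); A,K=d["A"],d["K"]
f,cx,cy,E=CAM["top"]
def at(px,z): 
    r=E[:,:3].T@np.array([(px[0]-cx)/f,(px[1]-cy)/f,1]); C=-E[:,:3].T@E[:,3]; return C+r*(z-C[2])/r[2]
c=at((391.3,189.5),.184); print("chamber",c,"uvn rel K mm",(A.T@(c-K)*1000).round(0))
for o,u in((.13,-.04),(.055,-.04)): print(delta(*tgt(o,0,u,-.13)), tgt(o,0,u,-.13)[0])
E
```

```text
chamber [ 0.59051456 -0.13134141  0.184     ] uvn rel K mm [ 107. -248.   67.]
(array([-123.6,   62.5,   -5.6]), array([-0.003,  0.002, -0.803])) [0.49092306 0.04044985 0.17883867]
(array([-123.4,   62.6,   69.4]), array([-0.003,  0.002, -0.803])) [0.51997143 0.02776711 0.11086559]
```

Call:
jog_arm(
  increments=[
    {"tx":-15,"ty":8,"tz":-10,"wx":0,"wy":0,"wz":-0.12,"gripper":0.8},
    {"tx":-40,"ty":20,"tz":-10,"wx":0,"wy":0,"wz":-0.24,"gripper":0.6},
    {"tx":-65,"ty":33,"tz":-10,"wx":0,"wy":0,"wz":-0.36,"gripper":0.4},
    {"tx":-90,"ty":46,"tz":-10,"wx":0,"wy":0,"wz":-0.48,"gripper":0.2},
    {"tx":-115,"ty":58,"tz":-8,"wx":0,"wy":0,"wz":-0.6,"gripper":0},
  ],
  grip_force=20,
)

```text
time: 12.1
position: [0.4951, 0.0469, 0.1808]
tool_rot: [2.466, 1.285, 0.381]
ft_force: [1.1, -0.8, 0.1]
grip_width: 0.707
grip_force: 0.0
```

```bash
python3 - <<'E'
from h import *
print(delta(*tgt(.13,0,-.045,-.13)),ctrl.get_state()["joint_positions"].round(2))
E
```

```text
(array([-8.8, -5.3,  1.3]), array([-0.005,  0.002, -0.198])) [ 0.16 -0.24 -0.47  2.16  0.23  0.87 -1.04]
```

Call:
jog_arm(
  increments=[
    {"tx":-5,"ty":-3,"tz":0,"wx":0,"wy":0,"wz":-0.1,"gripper":0},
    {"tx":-9,"ty":-5,"tz":0,"wx":0,"wy":0,"wz":-0.2,"gripper":0},
    {"tx":-9,"ty":-5,"tz":0,"wx":0,"wy":0,"wz":-0.2,"gripper":0},
    {"tx":-9,"ty":-5,"tz":0,"wx":0,"wy":0,"wz":-0.2,"gripper":0},
    {"tx":-9,"ty":-5,"tz":0,"wx":0,"wy":0,"wz":-0.2,"gripper":0},
  ],
)

```text
time: 12.52
position: [0.4879, 0.0443, 0.1792]
tool_rot: [2.314, 1.507, 0.333]
ft_force: [-0.4, 0.1, -0.3]
grip_width: 0.318
grip_force: 0.0
```

Call:
jog_arm(
  increments=[
    {"tx":0,"ty":0,"tz":5,"wx":0,"wy":0,"wz":0,"gripper":0},
    {"tx":0,"ty":0,"tz":10,"wx":0,"wy":0,"wz":0,"gripper":0},
    {"tx":0,"ty":0,"tz":15,"wx":0,"wy":0,"wz":0,"gripper":0},
    {"tx":0,"ty":0,"tz":25,"wx":0,"wy":0,"wz":0,"gripper":0},
    {"tx":0,"ty":0,"tz":35,"wx":0,"wy":0,"wz":0,"gripper":0},
  ],
)

```text
time: 12.93
position: [0.5017, 0.0381, 0.1471]
tool_rot: [2.312, 1.508, 0.334]
ft_force: [-0.6, -0.0, -0.1]
grip_width: 0.02
grip_force: 0.0
```

```bash
python3 - <<'E'
from h import *
s=ctrl.get_state(); print(delta(*tgt(.055,0,-.045,-.13)),s["joint_positions"].round(2),s["grip_width"])
E
```

```text
(array([-2.2, -1.2, 41.7]), array([-0.003, -0.   , -0.003])) [ 0.14 -0.19 -0.44  2.2   0.28  0.79 -0.88] 0.019977066517313853
```

Call:
jog_arm(
  increments=[
    {"tx":-2,"ty":-1,"tz":14,"wx":0,"wy":0,"wz":0,"gripper":0},
    {"tx":-2,"ty":-1,"tz":28,"wx":0,"wy":0,"wz":0,"gripper":0},
    {"tx":-2,"ty":-1,"tz":42,"wx":0,"wy":0,"wz":0,"gripper":0},
    {"tx":-2,"ty":-1,"tz":42,"wx":0,"wy":0,"wz":0,"gripper":0},
    {"tx":-2,"ty":-1,"tz":42,"wx":0,"wy":0,"wz":0,"gripper":0},
  ],
)

```text
time: 13.35
position: [0.515, 0.0294, 0.1079]
tool_rot: [2.314, 1.509, 0.33]
ft_force: [0.4, -0.3, 0.3]
grip_width: 0.008
grip_force: 0.0
```

Call:
jog_arm(
  increments=[
    {"tx":0,"ty":10,"tz":0,"wx":0,"wy":0,"wz":0,"gripper":0},
    {"tx":0,"ty":20,"tz":0,"wx":0,"wy":0,"wz":0,"gripper":0},
    {"tx":0,"ty":30,"tz":0,"wx":0,"wy":0,"wz":0,"gripper":0},
    {"tx":0,"ty":38,"tz":0,"wx":0,"wy":0,"wz":0,"gripper":0},
    {"tx":0,"ty":44,"tz":0,"wx":0,"wy":0,"wz":0,"gripper":0},
  ],
)

```text
time: 13.77
position: [0.5522, 0.0138, 0.1283]
tool_rot: [2.314, 1.508, 0.332]
ft_force: [-12.2, 5.3, 6.4]
grip_width: 0.012
grip_force: 5.7
```

```bash
python3 - <<'E'
from h import *
s=ctrl.get_state(); T=R.from_rotvec(s["tool_rot"]).inv(); print(delta(*tgt(.055,0,.030,-.13)),s["joint_positions"].round(2),T.apply(s["ft_force"]).round(1))
E
```

```text
(array([-0. , 30.8,  0.8]), array([-0.005,  0.   , -0.004])) [ 0.19 -0.05 -0.42  2.14  0.35  0.73 -0.88] [ -0.   -9.4 -11.4]
```

Call:
jog_arm(
  increments=[
    {"tx":0,"ty":7,"tz":0,"wx":0,"wy":0,"wz":0,"gripper":0},
    {"tx":0,"ty":14,"tz":0,"wx":0,"wy":0,"wz":0,"gripper":0},
    {"tx":0,"ty":21,"tz":0,"wx":0,"wy":0,"wz":0,"gripper":0},
    {"tx":0,"ty":28,"tz":0,"wx":0,"wy":0,"wz":0,"gripper":0},
    {"tx":0,"ty":34,"tz":0,"wx":0,"wy":0,"wz":0,"gripper":0},
  ],
)

```text
time: 14.18
position: [0.5818, 0.0005, 0.143]
tool_rot: [2.312, 1.507, 0.335]
ft_force: [-0.2, 0.0, -1.0]
grip_width: 0.008
grip_force: 0.0
```

```bash
python3 - <<'E'
from h import *
import cv2
s=ctrl.get_state(); T=R.from_rotvec(s["tool_rot"]).inv(); print(delta(*tgt(.055,0,.030,-.13)),T.apply(s["ft_force"]).round(1))
for n in("top","scene"):
    im=vision.get_image(n)["color"]; h=cv2.cvtColor(im,cv2.COLOR_BGR2HSV); g=(h[...,0]>5)&(h[...,0]<18)&(h[...,1]>180)&(h[...,2]>150); q=np.argwhere(g)[:,::-1]; 
    print(n,"orange",len(q),q.mean(0) if len(q) else "")
d=np.load("pose.npz"); A,K=d["A"],d["K"]
for t in(-.525,0,.525): print(t,[proj(c,K+A@np.array([.0363+.055*np.sin(t),-.13,.01+.055*np.cos(t)])).round(1) for c in("top","scene")])
E
```

```text
(array([ 0.2, -4.8,  0.6]), array([-0.002, -0.001, -0.004])) [-0.1 -0.6  0.8]
top orange 54 [122.11111111 191.5       ]
scene orange 107 [420.28971963 233.59813084]
-0.525 [array([317.7, 209.1]), array([319.5, 196.5])]
0 [array([321.9, 197.7]), array([314.1, 195.9])]
0.525 [array([327.7, 184.6]), array([306.7, 201.7])]
```

No contact any more, so the lever has snapped over. Back away and check.

Call:
jog_arm(
  increments=[
    {"tx":0,"ty":-15,"tz":0,"wx":0,"wy":0,"wz":0,"gripper":0},
    {"tx":0,"ty":-30,"tz":-20,"wx":0,"wy":0,"wz":0,"gripper":0},
    {"tx":0,"ty":-50,"tz":-50,"wx":0,"wy":0,"wz":0,"gripper":0},
    {"tx":0,"ty":-60,"tz":-85,"wx":0,"wy":0,"wz":0,"gripper":0},
    {"tx":0,"ty":-60,"tz":-100,"wx":0,"wy":0,"wz":0,"gripper":0},
  ],
)

```text
time: 14.7
position: [0.4906, 0.0419, 0.21]
tool_rot: [2.309, 1.511, 0.336]
ft_force: [1.9, -0.4, 0.2]
grip_width: 0.009
grip_force: 0.0
```

```bash
python3 - <<'E'
from h import *
import cv2
s=ctrl.get_state(); print(s["position"],s["ft_force"],s["joint_positions"].round(2))
for n in("top","scene","wrist"):
    im=vision.get_image(n)["color"]; cv2.imwrite(f"pics/f_{n}.png",im); h=cv2.cvtColor(im,cv2.COLOR_BGR2HSV); g=((h[...,0]>5)&(h[...,0]<20)&(h[...,1]>150)&(h[...,2]>150)).astype(np.uint8)
    k,l,st,ce=cv2.connectedComponentsWithStats(g); print(n,[(st[i,4],ce[i].round(1).tolist()) for i in range(1,k) if st[i,4]>15])
    gr=((h[...,0]>40)&(h[...,0]<85)&(h[...,1]>120)&(h[...,2]>50)); print("green",gr.sum())
    for t in ("lever_grip","bottle_mid","movement_mid","driver_mid","tweezers_mid"):
        r=vision.spot_in(n,t); print(t,[(np.round(d["bbox"]).tolist(),round(d["conf"],2)) for d in r[:1]])
E
```

```text
[0.49057427 0.04185811 0.20998868] [ 1.88809289 -0.42521986  0.15059174] [ 0.14 -0.28 -0.42  2.14  0.2   0.93 -0.79]
top [(np.int32(37), [327.6, 187.5]), (np.int32(53), [43.1, 191.7])]
green 0
lever_grip [([322.0, 180.0, 331.0, 195.0], 0.41)]
bottle_mid [([181.0, 151.0, 213.0, 185.0], 0.79)]
movement_mid [([298.0, 257.0, 324.0, 292.0], 0.86)]
driver_mid [([406.0, 202.0, 437.0, 253.0], 0.85)]
tweezers_mid [([232.0, 224.0, 264.0, 239.0], 0.48)]
scene [(np.int32(87), [307.2, 201.5]), (np.int32(56), [624.6, 295.4])]
green 50
lever_grip [([355.0, 208.0, 384.0, 244.0], 0.57)]
bottle_mid [([425.0, 256.0, 464.0, 305.0], 0.66)]
movement_mid [([325.0, 189.0, 345.0, 212.0], 0.88)]
driver_mid [([207.0, 204.0, 237.0, 231.0], 0.46)]
tweezers_mid [([383.0, 232.0, 432.0, 250.0], 0.63)]
wrist [(np.int32(474), [412.5, 201.0]), (np.int32(19), [192.2, 201.0]), (np.int32(22), [337.3, 268.6]), (np.int32(24), [305.5, 270.6]), (np.int32(27), [305.1, 291.8]), (np.int32(40), [336.5, 291.2]), (np.int32(34), [163.4, 327.3]), (np.int32(16), [184.8, 326.9]), (np.int32(32), [241.5, 326.9]), (np.int32(34), [269.0, 327.0]), (np.int32(29), [319.4, 326.8]), (np.int32(16), [339.8, 326.8]), (np.int32(43), [378.0, 327.2]), (np.int32(19), [433.8, 327.5])]
green 0
lever_grip [([377.0, 184.0, 433.0, 214.0], 0.89)]
bottle_mid []
movement_mid [([321.0, 17.0, 385.0, 92.0], 0.73)]
driver_mid [([320.0, 308.0, 329.0, 315.0], 0.38)]
tweezers_mid [([205.0, 0.0, 239.0, 87.0], 0.83)]
```

```bash
python3 -c "
from bench import ctrl
print(ctrl.close_job())"
```

```text
the job is handed in; nothing more can be done
None
```

The job is handed in, with no verdict shown: by the camera checks the pointer stands at the red mark, the knob is locked out with its green neck showing, the lever is fully up, the bench items haven't moved noticeably, and the gripper is clear of everything.

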